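Mesh the coin feeder's drive knob and feed one capsule

ROBOT

A 6-joint arm with a two-finger parallel gripper is mounted at the origin on the work surface. World frame = base frame: x ahead of the robot, y to its left, z up, the work surface at z = 0. Lengths are in mm, angles in rad, forces in N, time in s.
With the tool pointing down it reaches from about 350 to 775 mm from the base axis. Payload 7.3 kg.
Tool frame: the origin (TCP) lies at the very end of the fingers, on their centre line; the grasp point (between the pads) lies 19 mm behind it; z points along the fingers, y is the line along which they close (so a half turn about z gives the same grasp; the last joint's range is limited). The gripper opens to 92 mm and grips with 3 to 60 N. Pads are 19 mm wide; open, the fingers measure 130 mm over their backs; the gripper's body (75 mm by 190 mm) begins 47 mm behind the grasp point.
Start: joints at [1.034, 0.342, 1.524, -0, 1.275, -0.146], TCP at [199.975, 485.443, 226.741] pointing down, gripper open.
Joint ranges: [-2.53, 2.53], [-0.77, 2.02], [0.04, 2.7], [-1, 4.14], [0.28, 2.66], [-3.11, 3.11]. Speed limits (rad/s): [2.57, 2.57, 3.14, 3.14, 3.14, 3.14].

INTERFACE

Orientations are given as [roll, pitch, yaw] about the fixed x, y, z axes, in that order (R = Rz(yaw) Ry(pitch) Rx(roll)).
In Python, from plant import get_obs, vision, workorder gives the robot as it stands.
- The arm moves only by the shell command python3 -m pendant 'ROWS' [OPENING]. ROWS is a JSON object of lists of equal length, an entry for each row: "dp": the shift along the tool's x, y, z in m, a list of three; "rotation": the turn, a rotation vector about the tool's x, y, z in rad, a list of three. A call has 1 to 8 rows; each row is the pose to reach, as a shift and turn from the pose commanded when the call began, along the tool's axes at that moment; what a row does not reach only later rows make up. A row lasts 1/8 s, in which the tool goes at most 62.5 mm and 10.7 degrees, less where a joint would pass 70% of its speed; a pose out of reach is approached as far as the arm can. A call with a gripper value outside its range is refused whole. OPENING is the finger opening in m, from 0 to 0.0918, set as the call begins (- or left out, the last holds). The fingers move at their own pace and stop on an object; the grip force is fixed at half the most. Time passes only in rows, so rows that repeat a pose let the fingers close. It gives the time, the measured TCP pose, the force, the opening and the grip force at its end, in the units of the state.
- get_obs(): the state, without advancing time (a new reading comes with each control period).
- vision.capture(name): name is "scene" or "side" or "wrist"; returns a dict with "pixels" (400x640x3 uint8, red, green, blue), "vfov" (degrees; the focal length in pixels is half the picture's height over the tangent of half this angle, whatever the lens; pixels are square), "cx", "cy" (the principal point, pixels), "dist" ([k1, k2, p1, p2, k3] as OpenCV has them; the pictures are not rectified), "pose" (4x4, takes a point from camera to world coordinates); the wrist camera has in their place "T_tool_cam" (4x4, takes a point from camera to tool coordinates, whose origin is the TCP and whose axes are the flange's). Camera axes: x right, y up, looking along -z (the intrinsics and any distortion apply to the point x, -y, -z); pixel columns grow to the right and rows downward; lengths in mm; the calibration is good to about 2 mm. A picture is of the moment at which its call begins: read the wrist's pose just before it. There is no depth.
- workorder.close_job(): hands the job in; it is judged then, once.
The state is a dict: "time": time; "joint_positions": joint angles; "dq": joint speeds; "tau": joint torques, N m; "tool_pos": TCP position; "tcp_rot": TCP orientation; "contact_force": force on the tool from outside, world axes, zero at the start; "moment": the same for the moment, N m; "grip_width": finger opening in mm; "finger_force": force on a finger pad.
Only numpy, scipy, OpenCV 4.12 (cv2) and the standard library are available. Lean on these libraries where they do the work, as an engineer would, in place of code of your own. Each camera call takes 0.05 s, during which the arm holds its last target. There are 200 camera calls.

TASK

The coin-capsule feeder is out of gear. Gripping its raised knob, ease the knob down gently and rock it to and fro until the teeth underneath drop into mesh and it sits fully home; never force it down tooth on tooth. Then, with the knob still home, turn it clockwise (seen from above) so that the star wheel pushes the coin capsule into the notch and it drops into the tray, let go of the knob and leave it down; do not touch the star wheel or the capsule, and leave the loupe and the stack of capsules beside it where they are.

Things in the scene. Friction and masses are not known exactly. Their poses are not given: they have to be found in the camera images.
- knob_grip (a point): Middle of the black grip bar on top of the feeder's knob: bar 50 mm long (point x), 16 mm wide (point y), 34 mm tall; its top is 11 mm above this point, and 23 mm below it lies a metal disc 60 mm across. Site z is up, the turning axis. Pinch it from above across its width. It is clamped on at any angle, so it does not show where the teeth are. It starts 146 to 150 mm above the table.
- knob (a joint): How far the knob is pressed down: 0 = right up; starts at 0 to 0.004 m, out of gear; 0.012 m = fully home on a firm stop, in gear. About 2.5 N of friction keeps it where it is left. At 5 mm its sprung dogs meet the tooth tops; out of mesh, the spring then gives until it is solid at 8 mm and the force shoots up. In mesh the knob goes on down to 12 mm.
- sleeve (a joint): Crush of the cushion spring under the knob that carries the steel dog sleeve (68 mm across, 4 dogs 7 mm wide): 0 = at ease, 0.003 m = solid; 1.5 N preload, 3.5 N per mm. The sleeve turns 1:1 with the knob. The dogs fit between the star's teeth once every 45 degrees of turn (about 9 degrees of play); they start 11 to 34 degrees past a fit, so a 45 degree sweep must meet one.
- star: White star wheel: hub 80 mm across, 8 radial paddles reaching 86 mm from the axis, tops 83 mm above the table; on the hub 8 steel teeth 9 mm wide, 9 mm tall. Origin on the turning axis, 70 mm above the table, z up. Turns endlessly either way with 0.12 N m of friction; dogs pressed hard on the tooth tops can drag it round instead of meshing.
- capsule: Coin in a clear round case, 36 mm across, 8 mm thick, about 40 g, lying on the feeder's deck between two paddles, 66 mm from the turning axis, with about 10 mm of slack between the paddles. Origin at the centre of its underside, 70 mm above the table while on the deck.
- tray (a point): Centre of the floor of the feeder's black tray, 90 mm from the turning axis, 6 mm above the table; inside 64 mm (point x) by 110 mm (point y, pointing away from the axis), walls 30 mm high. The 64 mm wide notch in the deck lies on the line from axis to tray. The capsule starts 45 to 90 degrees counter-clockwise of that line (from above) and drops in, at the latest, when carried to it.
- loupe: bystander: small black eye loupe, 32 mm across, 36 mm tall, standing on the back shelf of the feeder's deck, origin under its centre
- stack: bystander: stack of round capsules 40 mm across, 32 mm tall, beside the feeder on the table, origin under its centre
There are look-alikes about, which are no part of the job. There is more than one size of the capsule; the one meant has the size given above.

How it is judged (in metres and radians):
On the way, in this order (a step that is already met when the one before it is completed fails the run):
1. the knob is pressed fully home with the teeth in mesh (value of joint knob above 0.0105 m), for 0.2 s.
2. with the knob home, the capsule has dropped into the tray (value of joint knob above 0.0105 m and z of capsule in the frame of tray below 0.03 m and horizontal distance between capsule and tray below 0.065 m), for 0.2 s.
At the end, for the whole second after the job is handed in: the knob is left down (pressed more than 10.5 of its 12 mm), the capsule rests in the tray (its underside less than 30 mm above the tray floor and within 65 mm of the tray's centre), and it and the star wheel are at rest (all of step 2 and linear speed of capsule below 0.02 m/s and angular speed of star below 0.05 rad/s); the robot touches nothing.
It fails at once if the knob is forced down tooth on tooth: its cushion spring is crushed nearly solid (about 11 N) (value of joint sleeve above 0.0027 m).
It fails at once if the robot touches the star wheel (contact force between any of the fingers, the arm and star above 0.5 N).
It fails at once if the robot touches the capsule (contact force between any of the fingers, the arm and capsule above 0.3 N).
It fails at once if a bystander is moved more than 20 mm (distance of any of loupe, stack from where it was at the start of the episode above 0.02 m).
It also fails if it takes over 48 s, if anything falls off the work surface, if the arm or the gripper's body presses on something with over 40 N, if the wrist force passes 120 N, or if a joint passes its speed limit or range.

## Working session

There is one attempt and no reset: what is moved stays moved. The work goes in short steps, Python scripts to look and compute and a shell command to move; the robot and the scene stay as the last step left them, time stands still between calls to the robot, and variables do not carry over. Pictures are saved under pics/ and viewed, at most 10 in all, crops included, and the job is handed in when it is done.

```bash
ls; mkdir -p pics; cat > h.py <<'E'
import numpy as np, cv2
from plant import get_obs, vision, workorder
from scipy.spatial.transform import Rotation as R
def cap(n):
    o=get_obs(); c=vision.capture(n)
    f=200/np.tan(np.radians(c["vfov"])/2)
    K=np.array([[f,0,c["cx"]],[0,f,c["cy"]],[0,0,1.]])
    if "pose" in c: T=np.array(c["pose"])
    else:
        W=np.eye(4); W[:3,:3]=R.from_euler("xyz",o["tcp_rot"]).as_matrix(); W[:3,3]=o["tool_pos"]
        T=W@np.array(c["T_tool_cam"])
    return dict(img=np.ascontiguousarray(c["pixels"][...,::-1]),K=K,D=np.array(c["dist"],float),T=T)
def ray(c,uv):
    p=cv2.undistortPoints(np.array([[uv]],float),c["K"],c["D"])[0,0]
    d=c["T"][:3,:3]@np.array([p[0],-p[1],-1]); return c["T"][:3,3],d/np.linalg.norm(d)
def onz(c,uv,z):
    o,d=ray(c,uv); return o+d*(z-o[2])/d[2]
def tri(rs):
    A=sum(np.eye(3)-np.outer(d,d) for o,d in rs); b=sum((np.eye(3)-np.outer(d,d))@o for o,d in rs)
    p=np.linalg.solve(A,b); return p,[np.linalg.norm(np.cross(p-o,d)) for o,d in rs]
def proj(c,P):
    q=(np.array(P,float).reshape(-1,3)-c["T"][:3,3])@c["T"][:3,:3]; q=q*[1,-1,-1]
    return cv2.projectPoints(q,np.zeros(3),np.zeros(3),c["K"],c["D"])[0][:,0]
E
python3 - <<'E'
from h import *
import pickle
print(get_obs())
d={}
for n in("scene","side","wrist"):
    d[n]=cap(n); cv2.imwrite(f"pics/{n}0.png",d[n]["img"]); print(n,d[n]["T"][:3,3].round(),(-d[n]["T"][:3,2]).round(2))
pickle.dump(d,open("d0.pkl","wb"))
cv2.imwrite("pics/all0.png",cv2.resize(np.vstack([d["scene"]["img"],d["side"]["img"]]),None,fx=.75,fy=.75))
E
```

```text
pics
{'time': 0.0, 'joint_positions': array([ 1.03402177e+00,  3.42753384e-01,  1.52503154e+00, -1.53626176e-05,
        1.27536556e+00, -1.46013996e-01]), 'dq': array([-5.55312574e-04,  5.50096073e-04, -3.93497660e-04,  9.89576127e-05,
       -9.00346709e-04, -7.49895717e-05]), 'tau': array([-2.00930222e-04, -4.31235301e+01, -2.44222283e+01,  7.18464120e-02,
        5.57242404e-02, -6.44187321e-05]), 'tool_pos': array([199.74965939, 485.07780298, 226.02397095]), 'tcp_rot': array([-3.14004927e+00, -2.12122858e-04,  2.75083641e+00]), 'contact_force': array([-0.73307227, -0.08975688,  0.25707084]), 'moment': array([-0.02779528,  0.01863923,  0.02295566]), 'finger_force': 0.0, 'grip_width': 91.65550265619585}
scene [838. 347. 603.] [-0.44 -0.52 -0.73]
side [ 400. -643.  688.] [ 0.14  0.74 -0.65]
wrist [123. 517. 383.] [ 0.28 -0.12 -0.95]
```

View pics/all0.png

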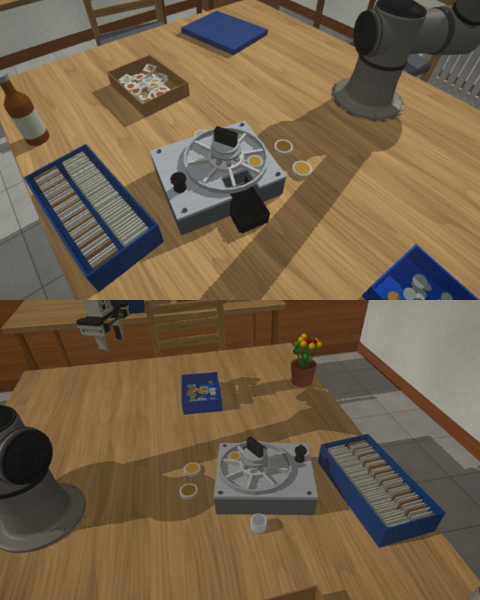

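View pics/wrist0.png

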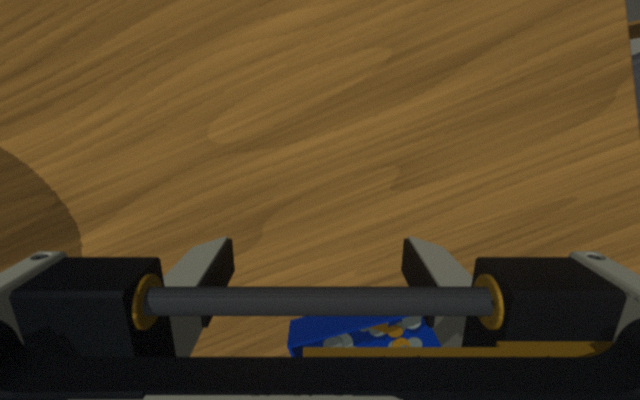

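The feeder is at about (300,215) in scene, with its knob bar at (302,180), and at (355,235) in side, with the bar at (338,196). Two loose capsules lie on the table at scene (378,195) and (402,224). The one on the deck is at scene (340,214). I'll enlarge both views to confirm.

```bash
python3 - <<'E'
from h import *
import pickle
d=pickle.load(open("d0.pkl","rb"))
a=cv2.resize(d["scene"]["img"][150:320,190:430],None,fx=3.3,fy=3.3,interpolation=cv2.INTER_CUBIC)
b=cv2.resize(d["side"]["img"][170:320,230:430],None,fx=4,fy=4,interpolation=cv2.INTER_CUBIC)
cv2.imwrite("pics/ca.png",a);cv2.imwrite("pics/cb.png",b)
E
```

```text
(no output)
```

View pics/ca.png

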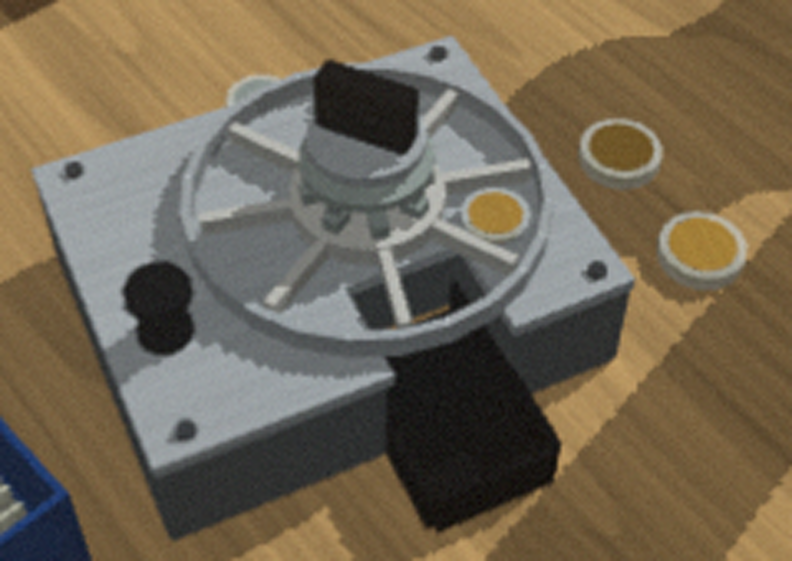

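View pics/cb.png

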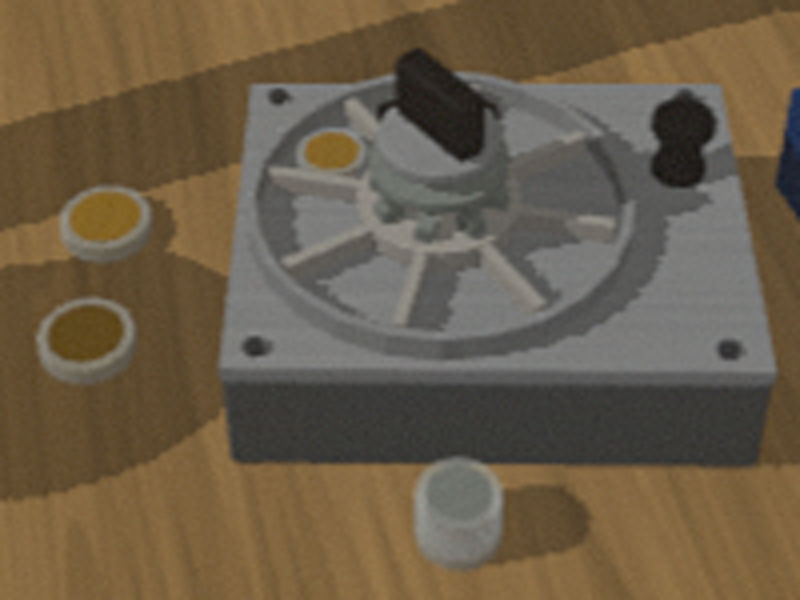

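The coin capsule in the star, at scene (340,214) and side (313,208), is the one meant. It is small and lies between two paddles on the deck. The two at side (256,225) and (251,254) are larger and lie on the table. I can see the loupe at scene (239,243) and the stack at side (345,298). The bar's top centre is about scene (302,176) and side (341,192).

```bash
python3 - <<'E'
from h import *
import pickle
d=pickle.load(open("d0.pkl","rb")); s,e=d["scene"],d["side"]
S=lambda x,y:(190+x/3.3,150+y/3.3); E=lambda x,y:(230+x/4,170+y/4)
def t(a,b):
    p,r=tri([ray(s,S(*a)),ray(e,E(*b))]); return p.round(1),np.round(r,1)
print("bar",t((370,85),(445,88)))
print("cap",t((495,214),(331,152)))
print("screwA",t((597,270),(279,97)),"B",t((437,53),(257,347)),"C",t((73,170),(730,350)))
m=lambda c,v:(c["T"][:3,:3]@v)
o=get_obs();print(o["tool_pos"],R.from_euler("xyz",o["tcp_rot"]).as_matrix().round(3))
for q in [(357,75),(403,322)]: print(onz(s,S(*q),70))
# tray outer corners on top plane z~36 : front edge
print([onz(s,S(*q),36).round() for q in [(393,430),(435,525),(556,440),(480,335)]])
E
```

```text
bar (array([554.8, -27.9, 152.8]), array([4.1, 4.1]))
cap (array([511.4,  23. ,  75.8]), array([1.3, 1.3]))
screwA (array([493.5,  78.6,  70.3]), array([1.9, 1.9])) B (array([453.3, -92.8,  70.3]), array([1.8, 1.8])) C (array([ 661.8, -142.9,   70. ]), array([1.7, 1.7]))
[199.83600453 485.18058584 226.24062907] [[-0.925  0.381 -0.001]
 [ 0.381  0.925 -0.001]
 [ 0.    -0.001 -1.   ]]
[ 498.44333766 -106.69798893   70.        ]
[586.5589139   43.45136813  70.        ]
[array([615.,  71.,  36.]), array([631., 122.,  36.]), array([557., 124.,  36.]), array([545.,  55.,  36.])]
```

Checks hold: the axis is at about (555,-28), the capsule is 67 mm from it at z≈76, and the tray direction is about 77°. The capsule is at about 130°, so 53° counter-clockwise of the tray. I'll bring the wrist over the knob.

```bash
python3 -m pendant '{"dp":[[-0.03,-0.02,-0.01],[-0.07,-0.045,-0.02],[-0.115,-0.075,-0.03],[-0.16,-0.105,-0.034],[-0.205,-0.133,-0.034],[-0.25,-0.162,-0.034],[-0.295,-0.19,-0.034],[-0.34,-0.22,-0.034]],"rotation":[[0,0,0],[0,0,0],[0,0,0],[0,0,0],[0,0,0],[0,0,0],[0,0,0],[0,0,0]]}' && python3 -m pendant '{"dp":[[-0.045,-0.03,0],[-0.09,-0.06,0],[-0.135,-0.088,0],[-0.165,-0.107,0],[-0.184,-0.119,0],[-0.184,-0.119,0],[-0.184,-0.119,0]],"rotation":[[0,0,0],[0,0,0],[0,0,0],[0,0,0],[0,0,0],[0,0,0],[0,0,0]]}'
python3 - <<'E'
from h import *
import pickle
c=cap("wrist"); pickle.dump(c,open("w1.pkl","wb")); cv2.imwrite("pics/w1.png",c["img"])
o=get_obs(); print(o["time"],o["joint_positions"].round(2),o["contact_force"])
E
```

```text
time: 1.15
tool_pos: [431.2, 151.0, 260.7]
tcp_rot: [3.141, -0.0, 2.751]
contact_force: [0.4, 0.6, -0.2]
grip_width: 91.4
finger_force: 0.0
time: 2.02
tool_pos: [554.8, -27.0, 260.4]
tcp_rot: [3.141, -0.001, 2.751]
contact_force: [-0.9, -0.2, -0.1]
grip_width: 91.7
finger_force: 0.0
2.075 [-0.19  0.38  1.38  0.    1.39 -1.37] [ 0.05876696  0.80508747 -0.34520296]
```

View pics/w1.png

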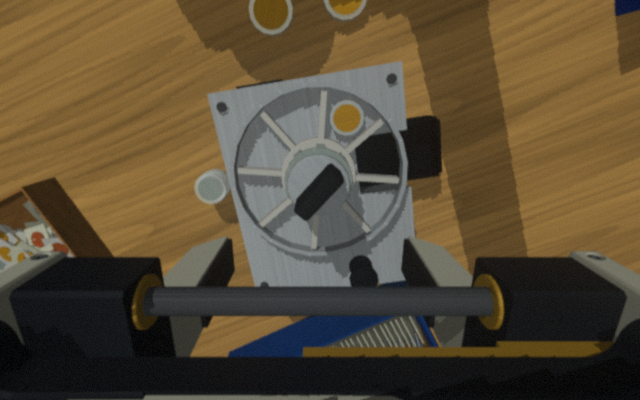

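The wrist view shows the bar at (320,192), the capsule at (347,117), the tray at (410,150) and the stack at (211,187). I'll move the camera right over the bar for the second view.

```bash
python3 -m pendant '{"dp":[[-0.03,0,0],[-0.06,0,0],[-0.08,0,0],[-0.08,0,0],[-0.08,0,0]],"rotation":[[0,0,0],[0,0,0],[0,0,0],[0,0,0],[0,0,0]]}'
python3 - <<'E'
from h import *
import pickle
c=cap("wrist"); pickle.dump(c,open("w2.pkl","wb")); cv2.imwrite("pics/w2.png",c["img"])
w1=pickle.load(open("w1.pkl","rb"))
def bar(c,guess,tag):
    g=c["img"].max(2); m=(g<42).astype(np.uint8)
    m=cv2.morphologyEx(m,cv2.MORPH_OPEN,np.ones((3,3)))
    n,l,s,ce=cv2.connectedComponentsWithStats(m)
    k=[i for i in range(1,n) if 150<s[i,4]<6000]; i=min(k,key=lambda i:np.hypot(*(ce[i]-guess)))
    r=cv2.minAreaRect(np.argwhere(l==i)[:,::-1].astype(np.float32)); print(tag,s[i],ce[i].round(1),r); return ce[i],r
a,ra=bar(w1,(320,192),"w1")
gu=proj(c,(555,-28,158))[0]; print("pred",gu)
b,rb=bar(c,gu,"w2")
print(tri([ray(w1,a),ray(c,b)]))
for c_,r in((w1,ra),(c,rb)):
    P=np.array([onz(c_,q,158)[:2] for q in cv2.boxPoints(r)]); print(P.round(1),P.mean(0))
    for k in range(4):
        v=P[(k+1)%4]-P[k]; print(np.linalg.norm(v).round(1),np.degrees(np.arctan2(v[1],v[0])).round(1))
E
```

```text
time: 2.7
tool_pos: [628.5, -57.2, 260.8]
tcp_rot: [3.142, -0.001, 2.752]
contact_force: [-0.2, -1.0, -0.4]
grip_width: 92.0
finger_force: 0.0
w1 [ 295  165   48   54 1239] [318.5 191.8] ((318.0362854003906, 191.98690795898438), (22.10344886779785, 59.44827651977539), 43.602821350097656)
pred [315.57587388 100.45205617]
w2 [ 293   69   52   57 1179] [319.   96.9] ((318.8934326171875, 97.3278579711914), (19.461605072021484, 64.14647674560547), 39.80556869506836)
(array([553.61875296, -24.74997144, 144.7132773 ]), [np.float64(0.17790257411837146), np.float64(0.1779025741183008)])
[[552.1 -50.9]
 [530.9  -5.1]
 [547.8   2.5]
 [570.1 -43.8]] [550.21502987 -24.32822239]
50.6 114.9
18.5 24.0
51.4 -64.2
19.3 -158.3
[[ 5.583e+02 -5.020e+01]
 [ 5.372e+02 -7.400e+00]
 [ 5.496e+02 -2.000e-01]
 [ 5.715e+02 -4.310e+01]] [554.11754924 -25.22307397]
47.7 116.3
14.4 30.3
48.2 -63.0
15.0 -151.8
```

The bar centre is at about (554.2,-25.8), direction 116.4°. It measures about 49×16 mm with its top at z≈157, which fits the text. The tool x axis has to turn from 157.6° to 116.4°, which is +0.719 about tool z.

```bash
python3 -m pendant '{"dp":[[0.03,0,0],[0.06,0.0007,0.01],[0.0807,0.0007,0.03],[0.0807,0.0007,0.055],[0.0807,0.0007,0.065],[0.0807,0.0007,0.065],[0.0807,0.0007,0.065]],"rotation":[[0,0,0.15],[0,0,0.3],[0,0,0.45],[0,0,0.6],[0,0,0.719],[0,0,0.719],[0,0,0.719]]}' 0.06
python3 - <<'E'
from h import *
c=cap("wrist"); cv2.imwrite("pics/w3.png",c["img"])
for n in("scene","side"):
    s=cap(n); print(n,proj(s,[554.2,-25.8,157]).round(1))
print(get_obs()["joint_positions"].round(2), proj(c,[[554.2,-25.8,157]]))
E
```

```text
time: 3.62
tool_pos: [555.0, -26.5, 196.6]
tcp_rot: [3.14, 0.001, 2.034]
contact_force: [0.5, 0.3, 0.1]
grip_width: 60.0
finger_force: 0.0
scene [[300.7 175.2]]
side [[338.6 188.9]]
[-0.19  0.42  1.49  0.    1.23 -0.65] [[316.74483936 226.26789189]]
```

View pics/w3.png

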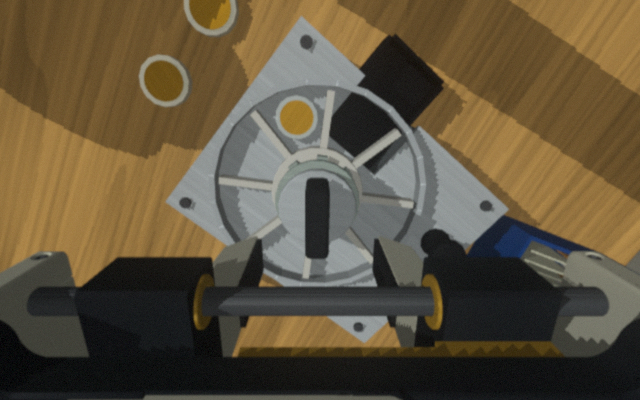

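The bar stands parallel to the pads at column 317 and is centred between the fingers (262 and 374). I'll go down and close.

```bash
python3 -m pendant '{"dp":[[0,0,0.015],[0,0,0.03],[0,0,0.045],[0,0,0.055],[0,0,0.06],[0,0,0.063],[0,0,0.065],[0,0,0.065]],"rotation":[[0,0,0],[0,0,0],[0,0,0],[0,0,0],[0,0,0],[0,0,0],[0,0,0],[0,0,0]]}'
python3 -m pendant '{"dp":[[0,0,0],[0,0,0],[0,0,0],[0,0,0],[0,0,0],[0,0,0],[0,0,0],[0,0,0]],"rotation":[[0,0,0],[0,0,0],[0,0,0],[0,0,0],[0,0,0],[0,0,0],[0,0,0],[0,0,0]]}' 0.005
```

```text
time: 4.78
tool_pos: [555.1, -26.7, 130.9]
tcp_rot: [3.141, 0.0, 2.032]
contact_force: [-0.6, -0.6, -0.0]
grip_width: 60.1
finger_force: 0.0
time: 5.78
tool_pos: [554.8, -26.8, 130.7]
tcp_rot: [-3.141, -0.0, 2.032]
contact_force: [-0.8, -1.7, 0.1]
grip_width: 16.2
finger_force: 30.0
```

Gripped at 16.2 mm with hardly any side load. Now easing down in half-millimetre steps.

```bash
python3 -m pendant '{"dp":[[0,0,0.0005],[0,0,0.001],[0,0,0.001]],"rotation":[[0,0,0],[0,0,0],[0,0,0]]}'; python3 -m pendant '{"dp":[[0,0,0.0005],[0,0,0.0005]],"rotation":[[0,0,0],[0,0,0]]}'; python3 -m pendant '{"dp":[[0,0,0.0005],[0,0,0.0005]],"rotation":[[0,0,0],[0,0,0]]}'
```

```text
time: 6.15
tool_pos: [554.8, -26.8, 129.6]
tcp_rot: [-3.141, -0.0, 2.032]
contact_force: [-2.7, -2.0, 0.4]
grip_width: 16.0
finger_force: 30.0
time: 6.4
tool_pos: [554.8, -26.7, 129.1]
tcp_rot: [-3.141, -0.0, 2.032]
contact_force: [-3.3, -1.1, 0.5]
grip_width: 16.0
finger_force: 30.0
time: 6.65
tool_pos: [554.8, -26.7, 128.6]
tcp_rot: [-3.141, -0.0, 2.032]
contact_force: [-3.0, -2.1, 0.4]
grip_width: 15.8
finger_force: 30.0
```

```bash
for i in 1 2 3; do python3 -m pendant '{"dp":[[0,0,0.0005],[0,0,0.0005]],"rotation":[[0,0,0],[0,0,0]]}' | egrep 'tool_pos|contact'; python3 -c "
from h import *
print(np.mean([cap('side')and get_obs()['contact_force'] for _ in range(3)],0).round(2))"; done
```

```text
tool_pos: [554.9, -26.7, 128.2]
contact_force: [-2.7, -2.2, 0.4]
[-3.22 -1.58  0.82]
tool_pos: [554.9, -26.7, 127.9]
contact_force: [-4.2, -1.8, 3.0]
[-4.76 -2.68  3.43]
tool_pos: [554.9, -26.7, 127.5]
contact_force: [-4.8, -2.1, 3.4]
[-5.26 -2.25  3.81]
```

```bash
python3 -m pendant '{"dp":[[0,0,0.0005],[0,0,0.0005],[0,0,0.0005]],"rotation":[[0,0,0],[0,0,0],[0,0,0]]}' | egrep 'tool_pos|contact'; python3 -c "
from h import *
print(np.mean([cap('side')and get_obs()['contact_force'] for _ in range(3)],0).round(2))"
```

```text
tool_pos: [554.9, -26.7, 127.1]
contact_force: [-5.3, -2.2, 4.8]
[-4.84 -2.29  5.39]
```

The force climbs at about 3.5 N/mm, so the dogs are on the tooth tops with about 0.5–1 mm of crush. Now I'll turn clockwise in small steps, watching Fz and the moment.

```bash
cat > f.py <<'E'
from h import *
L=[]
for _ in range(3): vision.capture('side'); o=get_obs(); L.append(np.r_[o['contact_force'],o['moment'],o['tool_pos'],np.degrees(o['tcp_rot'][2])])
print(o["time"].__round__(2),np.mean(L,0).round(2))
E
python3 -m pendant '{"dp":[[0,0,0],[0,0,0]],"rotation":[[0,0,0.06],[0,0,0.06]]}' >/dev/null; python3 f.py
python3 -m pendant '{"dp":[[0,0,0],[0,0,0]],"rotation":[[0,0,0.06],[0,0,0.06]]}' >/dev/null; python3 f.py
python3 -m pendant '{"dp":[[0,0,0],[0,0,0]],"rotation":[[0,0,0.06],[0,0,0.06]]}' >/dev/null; python3 f.py
```

```text
8.78 [-5.0700e+00 -2.0900e+00  5.1200e+00 -4.8000e-01  1.0400e+00 -7.0000e-02
  5.5485e+02 -2.6730e+01  1.2714e+02  1.1296e+02]
9.18 [-5.4000e+00 -1.9500e+00  5.5200e+00 -5.5000e-01  1.0400e+00 -7.0000e-02
  5.5482e+02 -2.6740e+01  1.2714e+02  1.0953e+02]
9.57 [-5.8400e+00 -2.4400e+00  5.6800e+00 -5.5000e-01  1.0800e+00 -6.0000e-02
  5.5477e+02 -2.6770e+01  1.2714e+02  1.0609e+02]
```

```bash

python3 -m pendant '{"dp":[[0,0,0],[0,0,0]],"rotation":[[0,0,0.07],[0,0,0.07]]}' >/dev/null; python3 f.py
python3 -m pendant '{"dp":[[0,0,0],[0,0,0]],"rotation":[[0,0,0.07],[0,0,0.07]]}' >/dev/null; python3 f.py
python3 -m pendant '{"dp":[[0,0,0],[0,0,0]],"rotation":[[0,0,0.06],[0,0,0.06]]}' >/dev/null; python3 f.py
```

```text
9.97 [-5.4600e+00 -2.5800e+00  5.1500e+00 -5.4000e-01  1.1300e+00 -6.0000e-02
  5.5472e+02 -2.6770e+01  1.2713e+02  1.0208e+02]
10.38 [-3.9700e+00 -2.6700e+00  7.6000e-01 -6.1000e-01  8.4000e-01 -3.0000e-02
  5.5464e+02 -2.6790e+01  1.2650e+02  9.8070e+01]
10.78 [-4.2400e+00 -2.7000e+00  1.5700e+00 -5.9000e-01  8.4000e-01 -2.0000e-02
  5.5458e+02 -2.6780e+01  1.2643e+02  9.4630e+01]
```

Fz fell from 5.2 to 0.8 N at yaw 98°, so the dogs have dropped in. Pressing on gently.

```bash

python3 -m pendant '{"dp":[[0,0,0.0005],[0,0,0.0007]],"rotation":[[0,0,0],[0,0,0]]}' >/dev/null; python3 f.py
python3 -m pendant '{"dp":[[0,0,0.0005],[0,0,0.0007]],"rotation":[[0,0,0],[0,0,0]]}' >/dev/null; python3 f.py
```

```text
11.18 [-4.0600e+00 -2.8600e+00  4.9000e-01 -6.2000e-01  8.2000e-01 -2.0000e-02
  5.5458e+02 -2.6780e+01  1.2570e+02  9.4640e+01]
11.57 [-4.0100e+00 -2.6900e+00  1.3200e+00 -6.1000e-01  8.4000e-01  1.0000e-02
  5.5457e+02 -2.6790e+01  1.2499e+02  9.4640e+01]
```

```bash

python3 -m pendant '{"dp":[[0,0,0.0005],[0,0,0.001],[0,0,0.001]],"rotation":[[0,0,0],[0,0,0],[0,0,0]]}' >/dev/null; python3 f.py
python3 -m pendant '{"dp":[[0,0,0.0005],[0,0,0.001],[0,0,0.001]],"rotation":[[0,0,0],[0,0,0],[0,0,0]]}' >/dev/null; python3 f.py
```

```text
12.1 [-3.8100e+00 -3.1800e+00  1.6000e-01 -6.1000e-01  8.1000e-01 -1.0000e-02
  5.5458e+02 -2.6790e+01  1.2396e+02  9.4640e+01]
12.62 [-4.3800e+00 -2.7600e+00  5.9000e-01 -5.9000e-01  8.0000e-01 -2.0000e-02
  5.5458e+02 -2.6770e+01  1.2297e+02  9.4640e+01]
```

```bash

python3 -m pendant '{"dp":[[0,0,0.0005],[0,0,0.001],[0,0,0.001]],"rotation":[[0,0,0],[0,0,0],[0,0,0]]}' >/dev/null; python3 f.py
python3 -m pendant '{"dp":[[0,0,0.0005],[0,0,0.0005]],"rotation":[[0,0,0],[0,0,0]]}' >/dev/null; python3 f.py
```

```text
13.15 [-4.8700e+00 -2.4200e+00  2.0000e-01 -6.0000e-01  8.3000e-01 -2.0000e-02
  5.5458e+02 -2.6810e+01  1.2197e+02  9.4640e+01]
13.55 [-4.3000e+00 -2.7700e+00  2.0000e-01 -6.4000e-01  8.2000e-01 -0.0000e+00
  5.5460e+02 -2.6790e+01  1.2147e+02  9.4640e+01]
```

```bash

python3 -m pendant '{"dp":[[0,0,0.0005],[0,0,0.0005]],"rotation":[[0,0,0],[0,0,0]]}' >/dev/null; python3 f.py
python3 -m pendant '{"dp":[[0,0,0.0004],[0,0,0.0004]],"rotation":[[0,0,0],[0,0,0]]}' >/dev/null; python3 f.py
```

```text
13.95 [-5.0800e+00 -2.5000e+00  1.6100e+00 -6.2000e-01  9.7000e-01  1.0000e-02
  5.5459e+02 -2.6800e+01  1.2119e+02  9.4640e+01]
14.35 [-5.3700e+00 -2.7200e+00  4.3100e+00 -5.6000e-01  1.1100e+00  2.0000e-02
  5.5462e+02 -2.6790e+01  1.2115e+02  9.4640e+01]
```

Firm stop at z=121.15, which is 7 mm below first tooth contact, so the knob is home and in mesh. Turning clockwise.

```bash

python3 -m pendant '{"dp":[[0,0,0],[0,0,0],[0,0,0],[0,0,0],[0,0,0],[0,0,0],[0,0,0],[0,0,0]],"rotation":[[0,0,0.05],[0,0,0.1],[0,0,0.15],[0,0,0.2],[0,0,0.25],[0,0,0.3],[0,0,0.35],[0,0,0.4]]}' >/dev/null; python3 f.py
python3 -m pendant '{"dp":[[0,0,0],[0,0,0],[0,0,0],[0,0,0],[0,0,0],[0,0,0],[0,0,0],[0,0,0]],"rotation":[[0,0,0.05],[0,0,0.1],[0,0,0.15],[0,0,0.2],[0,0,0.25],[0,0,0.3],[0,0,0.3],[0,0,0.3]]}' >/dev/null; python3 f.py
python3 -c "
from h import *
c=cap('wrist');cv2.imwrite('pics/w4.png',c['img'])
s=cap('scene');cv2.imwrite('pics/s4.png',np.vstack([cv2.resize(s['img'][150:320,190:430],None,fx=2,fy=2),cv2.resize(c['img'][0:250,80:560],None,fx=1,fy=1)]))"
```

```text
15.5 [-7.2800e+00 -2.7000e+00  5.4900e+00 -6.1000e-01  1.2800e+00  6.0000e-02
  5.5433e+02 -2.6760e+01  1.2114e+02  7.1640e+01]
16.65 [-7.5000e+00 -2.4100e+00  5.1400e+00 -5.7000e-01  1.3900e+00  1.0000e-01
  5.5413e+02 -2.6670e+01  1.2113e+02  5.4550e+01]
```

View pics/s4.png

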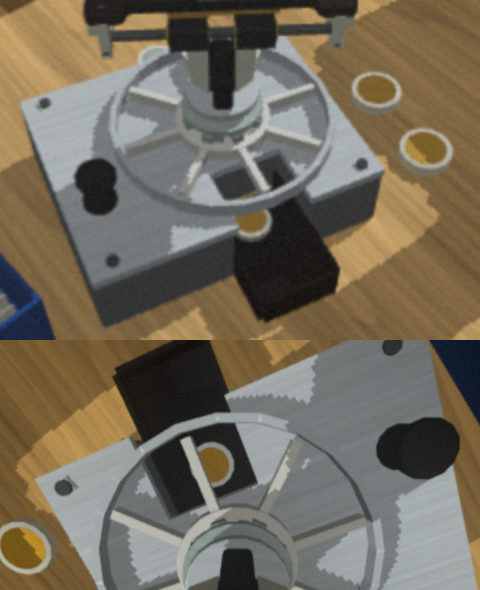

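The capsule shows in the notch at scene (316,261) and wrist (293,125), under the paddle. I'll triangulate to see how high it lies.

```bash
python3 -c "
from h import *
c=cap('wrist');s=cap('scene')
def find(c,g):
    h=cv2.cvtColor(c['img'],cv2.COLOR_BGR2HSV); m=((h[...,0]>14)&(h[...,0]<24)&(h[...,1]>150)&(h[...,2]>90)).astype(np.uint8)
    x,y=g; k=np.zeros_like(m);k[y-25:y+25,x-25:x+25]=m[y-25:y+25,x-25:x+25]; n,l,st,ce=cv2.connectedComponentsWithStats(k); i=1+st[1:,4].argmax(); print(st[i],ce[i]); return ce[i]
a=find(s,(316,261));b=find(c,(293,125))
p,r=tri([ray(s,a),ray(c,b)]);print(p,r)
A=np.array([554.3,-26.3]);u=np.array([np.cos(np.radians(76.8)),np.sin(np.radians(76.8))]);t=A+90*u;print('tray',t,'dist',np.linalg.norm(p[:2]-t), get_obs()['time'])
p,r=tri([ray(s,(316.5,261)),ray(c,(293,125))]);print(p,r)
"
```

```text
[308 256  15   9  92] [315.65217391 260.22826087]
[280 108  28  34 657] [294.49010654 123.09284627]
[572.87401491  34.97773552  13.06396943] [np.float64(1.2327305264213158), np.float64(1.2327305264212038)]
tray [574.85157831  61.32210126] dist 26.418485254368672 16.85
[570.38355649  34.32849827   7.75602824] [np.float64(1.257655125136973), np.float64(1.2576551251369419)]
```

The capsule lies at z≈8–13 mm in the tray, 26 mm from its centre. Letting go and rising.

```bash

python3 -m pendant '{"dp":[[0,0,0],[0,0,0],[0,0,0],[0,0,0],[0,0,0],[0,0,0]],"rotation":[[0,0,0],[0,0,0],[0,0,0],[0,0,0],[0,0,0],[0,0,0]]}' 0.06
python3 -m pendant '{"dp":[[0,0,-0.01],[0,0,-0.03],[0,0,-0.06],[0,0,-0.09],[0,0,-0.1],[0,0,-0.1],[0,0,-0.1]],"rotation":[[0,0,0],[0,0,0],[0,0,0],[0,0,0],[0,0,0],[0,0,0],[0,0,0]]}'
python3 -c "
from h import *
s=cap('scene');e=cap('side');cv2.imwrite('pics/s5.png',np.vstack([cv2.resize(s['img'][150:320,190:430],None,fx=2,fy=2),cv2.resize(e['img'][170:295,230:430],(480,250))]))"
```

```text
time: 17.6
tool_pos: [555.0, -26.7, 120.9]
tcp_rot: [3.142, -0.0, 0.952]
contact_force: [0.1, 0.8, 0.3]
grip_width: 59.5
finger_force: 0.0
time: 18.48
tool_pos: [554.3, -26.6, 219.7]
tcp_rot: [-3.14, 0.001, 0.952]
contact_force: [-0.8, 0.2, -0.3]
grip_width: 59.9
finger_force: 0.0
```

View pics/s5.png

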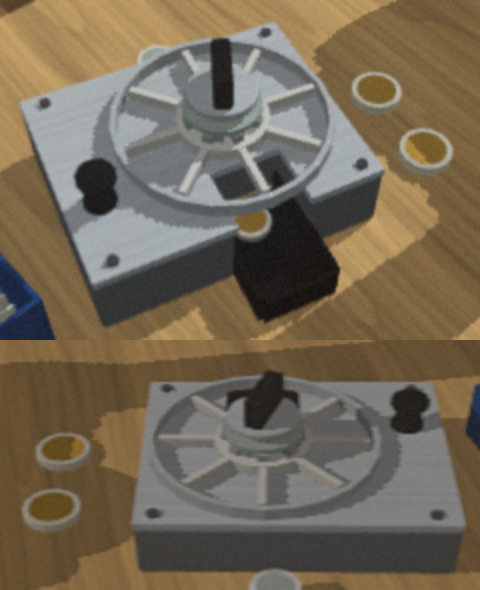

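The knob is down, the capsule is in the tray at scene (316,261), and the loupe and stack have not moved. Handing in.

```bash
python3 -c "
from plant import workorder
print(workorder.close_job())"
```

```text
the job is handed in; nothing more can be done
None
```

The job is handed in at about 18.5 s on the robot clock, verdict not shown: the knob was meshed without forcing and left down, the capsule is in the tray, and the loupe and stack look unmoved.

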